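# Load a fresh salami in the slicing cradle and snap the keeper bar shut

### The arm

A 6-joint arm with a two-finger parallel gripper is mounted at the origin on the work surface. World frame = base frame: x ahead of the robot, y to its left, z up, the work surface at z = 0. Lengths are in m, angles in rad, forces in N, time in s.
With the tool pointing down it reaches from about 0.4 to 0.925 m from the base axis. Payload 12.5 kg.
Tool frame: the origin (TCP) lies on the mounting face of the last link; the fingertips stand 190 mm ahead of it and the grasp point (between the pads) lies 171 mm ahead of it; x points along the fingers, z is the direction in which the jaws open and shut, and the axes are right-handed (so a half turn about x gives the same grasp; the last joint's range is limited). The gripper opens to 95 mm and grips with 3 to 60 N. Pads are 20 mm wide; open, the fingers measure 119 mm over their backs; the gripper's body (75 mm by 180 mm) begins 59 mm behind the grasp point.
Start: joints at [1.194, 0.491, 1.559, -0, 1.092, -0.106], TCP at [0.167, 0.602, 0.405] pointing down, gripper open.
Joint ranges: [-3.1, 3.1], [-0.84, 2.19], [0.05, 2.79], [-1.13, 4.28], [0.06, 2.93], [-2.69, 2.69]. Speed limits (rad/s): [2.22, 2.22, 2.79, 3.14, 3.14, 3.14].

### API

Orientations are given as a 3x3 rotation matrix whose columns are the frame's x, y, z axes.
In Python, from rig import robot gives the robot as it stands.
- The arm moves only by the tool servo_tool, never from a script. Its argument "series" is a list of rows, each a list of 5 numbers: the gripper's target within -1 to 1 (fully open at 1, half-way at 0, shut at -1), then the shift along the tool's x, y, z in mm, then the turn about the tool's x in rad. In form: [[claw, tx, ty, tz, roll], ...]. A call has 1 to 12 rows; each row is the pose to reach, as a shift and turn from the pose commanded when the call began, along the tool's axes at that moment; what a row does not reach only later rows make up. A row lasts 1/12 s, in which the tool goes at most 41.7 mm and 7.16 degrees, less where a joint would pass 70% of its speed; a pose out of reach is approached as far as the arm can. A call with a gripper value outside its range is refused whole. The fingers move at their own pace and stop on an object; "newtons" is the grip in N (left out, the last holds). Time passes only in rows, so rows that repeat a pose let the fingers close. It gives the time, the measured TCP pose, the force and the opening at its end, in the units of the state.
- robot.sense(): the state, without advancing time (a new reading comes with each control period).
- robot.snapshot(name): name is "scene" or "top" or "wrist"; returns the picture (480x640x3 uint8, blue, green, red); there is no depth.
- robot.camera_params(name): a dict with "fx", "fy", "cx", "cy" (pixels), "R" (3x3) and "t" (3): a world point X has camera coordinates R X + t; the wrist camera has in their place "tool_from_camera" (4x4, takes a point from camera to tool coordinates, whose origin is the TCP and whose axes are the tool frame's). Camera axes: x right, y down, z forward; pixel columns grow to the right and rows downward; lengths in m; the calibration is good to about 2 mm. A picture is of the moment at which its call begins: read the wrist's pose just before it. camera_params takes no time and is no camera call.
- robot.job_done(): hands the job in, once; it reports no verdict.
Trained networks look in the newest picture that a camera, given by its name, has taken for a name from the list of things; names that differ only in an ending like _2 or _b are one class to them, and where a whole thing is asked for, a point or a joint stands for the part that bears it (a point fixed in the world has none). Each returns a list of dicts, best first, with "conf" (0 to 1); they miss things now and then, are a little off and sometimes report something else, mostly with a low value. They report only what shows in the picture. A call takes as long as a camera call. They do not tell look-alikes from the thing itself.
- robot.search_frame(query, camera): "location" ([x, y, z] in m, in the coordinates of the camera as it stood for that picture, good to about 4 mm: the middle of the surface that is visible of it).
- robot.place_of(query, camera): "location" ([x, y, z] in m, in the coordinates of the camera as it stood for that picture, good to about 4 mm: a listed point, or the origin of a listed thing).
The state is a dict: "time": time; "q": joint angles; "qvel": joint speeds; "effort": joint torques, N m; "tcp_pos": TCP position; "tool_rot": TCP orientation; "ft_force": force on the tool from outside, world axes, zero at the start; "torque": the same for the moment, N m; "finger_gap": opening from 0.0 (shut) to 1.0 (fully open).
Only numpy, scipy, OpenCV 4.12 (cv2) and the standard library are available. Lean on these libraries where they do the work, as an engineer would, in place of code of your own. Each camera call takes 0.05 s, during which the arm holds its last target. There are 200 camera calls.

### The job

Reload the slicing cradle: swing the hinged keeper bar up out of the way, take the leftover heel out of the channel and set it down in the steel offcut tray. Then lay the started salami from its board in the channel, cut face towards the slicing end and tied end pushed right back against the end stop, and swing the keeper bar down over it until it snaps into its spring clip. Do not drop the salami or the heel, and leave the knife, jar and bread basket where they are.

Things in the scene. Friction and masses are not known exactly. Their poses are not given: they have to be found in the camera images.
- cradle: Fixed beech slicing cradle, base 160 (its x) by 300 mm (its y); origin on the counter under its middle, z up. A flat channel runs along y at x = 0: floor 22 mm above the counter, 66 mm clear between two rails (12 mm wide, 8 mm high, y = -130 to +60). End stop at the -y end; the +y end (y = +60 to +150, bare, knife marks) is the slicing end. The keeper bar crosses the channel at y = -100.
- keeper (a joint): Keeper bar angle, rad: 0 = shut, level across the channel and snapped in its clip; grows as the free end swings up and over towards the cradle's +x; stop at 1.75, just past upright. Stiff hinge (axis along the cradle's y): stays where left, 2 to 5 N at the grip moves it. From about 0.1 down it spreads the clip (6 to 12 N down at the grip); below about 0.04 it snaps to 0. The pad on the salami adds 1 to 2 N.
- keeper_hinge (a point): A fixed point on the keeper's hinge axis, 94 mm above the counter, at x = +65, y = -100 mm in the cradle's frame. Upright, the bar reaches 285 mm above the counter and must be passed over or around.
- stop_face (a point): Middle of the end stop's face, at x = 0, y = -130 mm in the cradle's frame, 44 mm above the counter; the stop is 90 mm wide and rises 38 mm above the channel floor. The channel lies on its +y side.
- clip (a point): Top of the spring clip, at x = -65, y = -100 mm in the cradle's frame, 94 mm above the counter: a steel post with two upright spring leaves 37 mm apart (across y) and about 120 mm high, between which the shut strap lies. The hinge bracket opposite, at x = +65, is 104 mm high.
- keeper_grip (a point): Centre of the bar's grip: dark wooden barrel, 26 mm diameter, 44 mm long, flat ends, axis parallel to the hinge axis and 177 mm from it, on the end of a steel strap 20 mm wide, 4 mm thick, that joins it in the middle. A white sprung pad (32 mm disc) hangs 32 mm under the strap, 65 mm from the hinge. When shut the grip is at x = -112, y = -100, 94 mm high in the cradle's frame. -x of the point points outward.
- salami: The started salami: pressed, oval, with brown casing, twine and a paper label band; 200 mm long, 56 mm wide, 44 mm high (sides rounded, widest 22 mm above its underside), 0.3 to 0.5 kg. Loose, lying on the board. Origin under its middle, on its underside; x along its length towards the cut face, z up.
- salami_cut (a point): Centre of the salami's flat cut face (red with white fat), 100 mm from the middle, 22 mm above the underside.
- salami_tied (a point): Tip of the salami's rounded tied end, 100 mm from the middle on the other side, 22 mm above the underside.
- heel: The leftover heel of the last salami, 60 mm long, same oval section (56 mm wide, 44 mm high), about 0.12 kg, lying loose in the cradle's channel, along it. Origin under its middle, on its underside; x along its length towards its cut face, z up.
- tray: Offcut tray of stainless steel, fixed, 210 mm (its x) by 160 mm (its y), rim 22 mm high, walls and floor 3 mm thick; origin on the counter under its centre.
- board: Wooden board, fixed, 250 mm (its x) by 140 mm (its y) by 18 mm thick, on which the salami lies; origin on the counter under its centre. Board and tray may be on either side of the cradle.
- knife: Bystander: slicing knife with black handle, about 340 mm long, lying loose on the counter beyond the cradle.
- jar: Bystander: green glass jar, 80 mm diameter, 115 mm high, loose.
- bread: Bystander: wooden basket of sliced bread, 150 by 200 mm, about 100 mm high, loose.
Mind the look-alikes: they are no part of the job. There is more than one size of the heel; the job needs the middle-sized.

How it is judged:
By the outcome, as a careful person would: the job done as asked, in the order asked, and still so for the second after the job is handed in, with the robot touching nothing.
It also fails if it takes over 72 s, if anything falls off the work surface, if the arm or the gripper's body presses on something with over 40 N, if the wrist force passes 120 N, or if a joint passes its speed limit or range.

## Working session

There is one attempt and no reset: what is moved stays moved. The work goes in short steps, Python scripts to look and compute and a tool call to move; the robot and the scene stay as the last step left them, time stands still between calls to the robot, and variables do not carry over. Pictures are saved under pics/ and viewed, about 8 in all and at most 12, crops included, and the job is handed in when it is done.

Besides the shell and the picture viewer there is one more tool, called by a JSON object that holds its "name" and its "arguments", one argument or row to a line. servo_tool: Moves the arm, as the interface text tells. Its arguments: {"type":"object","properties":{"series":{"type":"array"},"newtons":{"type":"number"}},"required":["series"]}

```bash
mkdir -p pics; ls; cat > h.py <<'E'
import numpy as np, cv2
from rig import robot
def toworld(cam,p):
    c=robot.camera_params(cam)
    p=np.array(p)
    if cam=='wrist':
        s=robot.sense(); T=np.array(c['tool_from_camera'])
        pt=T[:3,:3]@p+T[:3,3]
        return np.array(s['tool_rot'])@pt+np.array(s['tcp_pos'])
    return np.array(c['R']).T@(p-np.array(c['t']))
def pix(cam,p):
    c=robot.camera_params(cam); return (round(c['fx']*p[0]/p[2]+c['cx']),round(c['fy']*p[1]/p[2]+c['cy']))
def find(names,cam,fn='place_of',n=3):
    for q in names:
        for d in getattr(robot,fn)(q,cam)[:n]:
            print(cam,q,round(d['conf'],2),toworld(cam,d['location']).round(3),pix(cam,d['location']))
def snap(cam,name):
    im=robot.snapshot(cam); cv2.imwrite('pics/%s.png'%name,im); return im
E
python3 - <<'E'
from h import *
a=snap('scene','s0'); 
find(['keeper_grip','heel','salami_cut','salami_tied','tray','cradle'],'scene')
b=snap('top','t0')
find(['cradle','keeper_grip','keeper_hinge','clip','stop_face','salami','salami_cut','salami_tied','heel','tray','board','knife','jar','bread'],'top')
E
```

```text
pics
scene keeper_grip 0.84 [ 0.51  -0.058  0.207] (325, 166)
scene heel 0.94 [ 0.37  -0.046  0.004] (371, 223)
scene heel 0.78 [0.401 0.1   0.002] (404, 255)
scene heel 0.66 [0.567 0.069 0.023] (342, 270)
scene salami_cut 0.92 [ 0.566 -0.382  0.05 ] (236, 182)
scene salami_tied 0.62 [ 0.365 -0.371  0.038] (297, 166)
scene salami_tied 0.59 [ 0.456 -0.381  0.   ] (270, 186)
scene tray 0.97 [ 0.483  0.37  -0.002] (477, 339)
scene cradle 0.63 [0.575 0.041 0.   ] (330, 273)
top cradle 0.65 [0.569 0.042 0.003] (299, 257)
top keeper_grip 0.78 [ 0.51  -0.059  0.21 ] (350, 275)
top keeper_hinge 0.84 [ 0.645 -0.05   0.092] (343, 216)
top keeper_hinge 0.22 [ 0.464 -0.374  0.019] (490, 308)
top stop_face 0.94 [ 0.581 -0.087  0.042] (359, 250)
top salami 0.91 [ 0.463 -0.376  0.019] (491, 308)
top salami 0.25 [ 0.562 -0.382  0.035] (495, 262)
top salami_cut 0.94 [ 0.56  -0.381  0.038] (495, 263)
top salami_cut 0.59 [ 0.514 -0.062  0.09 ] (348, 279)
top salami_tied 0.59 [ 0.36  -0.37   0.042] (492, 357)
top heel 0.89 [ 0.404  0.097 -0.003] (272, 332)
top heel 0.68 [ 0.375 -0.047 -0.004] (338, 347)
top heel 0.67 [0.572 0.069 0.023] (286, 254)
top tray 0.81 [0.485 0.376 0.   ] (145, 291)
top tray 0.44 [ 0.714  0.301 -0.001] (186, 190)
top board 0.64 [ 0.515 -0.06   0.09 ] (347, 278)
top board 0.6 [ 0.457 -0.383 -0.004] (491, 312)
top knife 0.96 [ 0.792 -0.053  0.002] (344, 160)
top jar 0.92 [ 0.715 -0.312 -0.003] (458, 196)
top jar 0.29 [ 0.712  0.302 -0.002] (185, 191)
top bread 0.78 [0.716 0.301 0.001] (186, 189)
```

```bash
python3 -c "
from h import *
s=robot.sense();print(s['time'],np.array(s['tool_rot']).round(3).tolist(),s['tcp_pos']);print(robot.camera_params('wrist'))"
```

```text
1.1 [[0.0, -0.964, 0.267], [0.0, 0.267, 0.964], [-1.0, -0.0, 0.0]] [0.16715837 0.60222683 0.4047489 ]
{'fx': 409.3911755855344, 'fy': 409.3911755855344, 'cx': 321.1078109477116, 'cy': 237.64977353741955, 'tool_from_camera': array([[-4.57346294e-05, -2.53231865e-01,  9.67405613e-01,
         2.00493695e-02],
       [ 7.54888065e-04, -9.67405347e-01, -2.53231759e-01,
         7.08595028e-02],
       [ 9.99999714e-01,  7.18701491e-04,  2.35405637e-04,
         1.10083493e-03],
       [ 0.00000000e+00,  0.00000000e+00,  0.00000000e+00,
         1.00000000e+00]])}
```

View pics/s0.png

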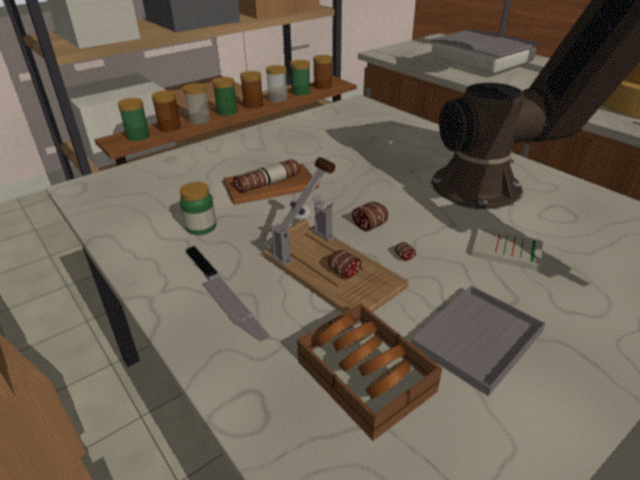

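View pics/t0.png

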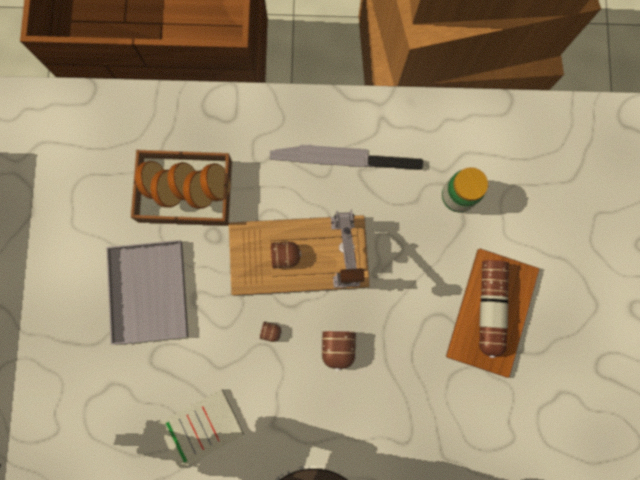

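The scene picture shows the keeper half open (grip near 325,166), with the 60 mm heel in the channel at about (345,263). A larger and a smaller look-alike lie on the counter. The top picture agrees: the stop is on the right at (359,250), the salami's cut face is at (495,263) and the tray is at (145,291). I'll write a pose helper, then approach.

```bash
cat >> h.py <<'E'
YAW=np.arctan2(0.009,0.129)
def goto(gp,psi):
    """tool-axis shift (mm) and roll from now to grasp point gp (world), tool z heading psi"""
    s=robot.sense();R=np.array(s['tool_rot']);d=np.array(gp)-[0,0,-.171]-np.array(s['tcp_pos'])
    cur=np.arctan2(R[1,2],R[0,2]); r=-(psi-cur); r=(r+np.pi)%(2*np.pi)-np.pi
    print('shift',(R.T@d*1000).round(1),'roll',round(r,3),'q6 then~',round(np.arctan2(gp[1],gp[0])-cur+r,2))
def st():
    s=robot.sense();R=np.array(s['tool_rot']);print('t',round(s['time'],2),'gp',(np.array(s['tcp_pos'])+.171*R[:,0]).round(4),'psi',round(np.arctan2(R[1,2],R[0,2]),3),'F',np.array(s['ft_force']).round(1),'gap',round(s['finger_gap'],3))
E
python3 -c "
from h import *
st();goto([.49,-.058,.32],1.64)"
```

```text
t 1.1 gp [0.1672 0.6022 0.2337] psi 1.3 F [-0.4 -0.1 -0.2] gap 0.999
shift [ -86.3 -487.7 -549.8] roll -0.34 q6 then~ -1.76
```

{"name": "servo_tool", "arguments": {
  "series": [
    [1,-86,-120,-135,-0.34],
    [1,-86,-488,-550,-0.34],
    [1,-86,-488,-550,-0.34],
    [1,-86,-488,-550,-0.34],
    [1,-86,-488,-550,-0.34],
    [1,-86,-488,-550,-0.34],
    [1,-86,-488,-550,-0.34],
    [1,-86,-488,-550,-0.34],
    [1,-86,-488,-550,-0.34],
    [1,-86,-488,-550,-0.34],
    [1,-86,-488,-550,-0.34],
    [1,-86,-488,-550,-0.34]
  ]
}}

```text
time: 2.1
tcp_pos: [0.3844, 0.1567, 0.4677]
tool_rot: [[0.001, -0.998, -0.069], [0.0, -0.069, 0.998], [-1.0, -0.001, 0.0]]
ft_force: [0.8, -0.0, -0.2]
finger_gap: 1.002
```

```bash
python3 -c "
from h import *
st();goto([.49,-.058,.32],1.64)"
```

```text
t 2.1 gp [0.3845 0.1568 0.2967] psi 1.64 F [ 0.8 -0.  -0.2] gap 1.002
shift [ -23.3  -90.5 -221.5] roll 0.0 q6 then~ -1.76
```

{"name": "servo_tool", "arguments": {
  "series": [
    [1,-23,-90,-221,0],
    [1,-23,-90,-221,0],
    [1,-23,-90,-221,0],
    [1,-23,-90,-221,0],
    [1,-23,-90,-221,0],
    [1,-23,-90,-221,0],
    [1,-23,-90,-221,0],
    [1,-23,-90,-221,0],
    [1,-23,-90,-221,0]
  ]
}}

```text
time: 2.85
tcp_pos: [0.4889, -0.0553, 0.4899]
tool_rot: [[-0.001, -0.998, -0.069], [0.0, -0.069, 0.998], [-1.0, 0.0, 0.0]]
ft_force: [0.0, 0.1, -0.2]
finger_gap: 0.998
```

```bash
python3 -c "
from h import *
st();snap('wrist','w0')
find(['keeper_grip','keeper_hinge','clip','stop_face','heel','cradle'],'wrist',n=2);st()"
```

```text
t 2.85 gp [ 0.4888 -0.0552  0.3189] psi 1.64 F [ 0.   0.1 -0.2] gap 0.998
wrist keeper_grip 0.77 [ 0.509 -0.064  0.208] (304, 269)
wrist keeper_hinge 0.91 [ 0.648 -0.051  0.097] (312, 362)
wrist clip 0.73 [ 0.516 -0.058  0.097] (314, 237)
wrist clip 0.64 [ 0.644 -0.054  0.098] (310, 359)
wrist stop_face 0.95 [ 0.585 -0.085  0.044] (287, 283)
wrist heel 0.8 [ 0.368 -0.042  0.   ] (340, 83)
wrist heel 0.66 [0.568 0.074 0.027] (427, 273)
wrist cradle 0.87 [0.573 0.044 0.002] (397, 268)
t 3.2 gp [ 0.4891 -0.0549  0.3193] psi 1.641 F [ 0.7  0.2 -0.3] gap 0.999
```

View pics/w0.png

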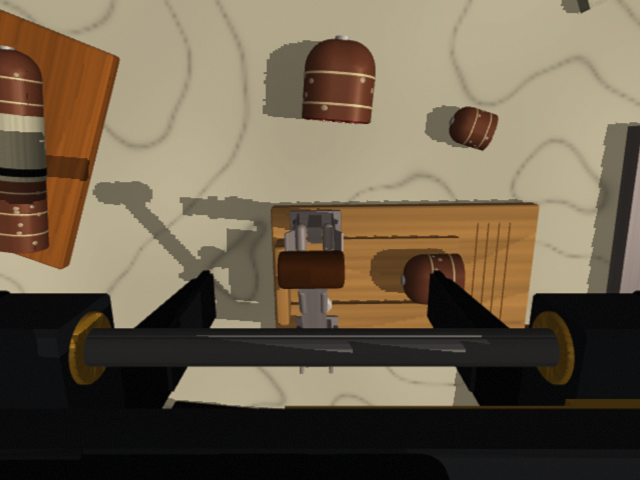

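The wrist view shows the barrel centred at about pixel (311,269), a few mm to the left of where the network put it. I'll centre on that and go down.

{"name": "servo_tool", "arguments": {
  "series": [
    [1,30,-20,-5,0],
    [1,70,-20,-5,0],
    [1,111,-20,-5,0],
    [1,111,-20,-5,0],
    [1,111,-20,-5,0],
    [-0.5,111,-20,-5,0],
    [-0.5,111,-20,-5,0],
    [-0.5,111,-20,-5,0],
    [-0.5,111,-20,-5,0],
    [-0.5,111,-20,-5,0],
    [-0.5,111,-20,-5,0],
    [-0.5,111,-20,-5,0]
  ],
  "newtons": 12
}}

```text
time: 4.2
tcp_pos: [0.5095, -0.0592, 0.3794]
tool_rot: [[0.0, -0.998, -0.069], [-0.0, -0.069, 0.998], [-1.0, -0.0, -0.0]]
ft_force: [-0.1, 0.5, 0.3]
finger_gap: 0.564
```

```bash
python3 - <<'E'
from h import *
st()
# arc waypoints in tool axes, relative to now; hinge-grip radius .177
th0=0.69
for th in np.linspace(th0,1.72,12)[1:]:
    dx=.177*(np.cos(th0)-np.cos(th))*1000; dz=.177*(np.sin(th)-np.sin(th0))*1000
    print(round(th,2),'tx',round(-dz),'ty',round(-dx))
E
```

```text
t 4.2 gp [ 0.5096 -0.0592  0.2084] psi 1.64 F [-0.1  0.5  0.3] gap 0.564
0.78 tx -12 ty -11
0.88 tx -23 ty -23
0.97 tx -33 ty -37
1.06 tx -42 ty -51
1.16 tx -49 ty -66
1.25 tx -55 ty -81
1.35 tx -60 ty -97
1.44 tx -63 ty -113
1.53 tx -64 ty -130
1.63 tx -64 ty -146
1.72 tx -62 ty -163
```

{"name": "servo_tool", "arguments": {
  "series": [
    [-0.6,0,0,0,0],
    [-0.6,0,0,0,0],
    [-0.6,0,0,0,0],
    [-0.6,0,0,0,0]
  ]
}}

```text
time: 4.53
tcp_pos: [0.5096, -0.06, 0.3793]
tool_rot: [[0.0, -0.998, -0.07], [-0.002, -0.07, 0.998], [-1.0, -0.0, -0.002]]
ft_force: [-1.3, -8.8, 0.3]
finger_gap: 0.461
```

{"name": "servo_tool", "arguments": {
  "series": [
    [-0.6,-12,-11,-2,0],
    [-0.6,-23,-23,-2,0],
    [-0.6,-33,-37,-2,0],
    [-0.6,-42,-51,-2,0],
    [-0.6,-49,-66,-2,0],
    [-0.6,-55,-81,-2,0],
    [-0.6,-60,-97,-2,0],
    [-0.6,-63,-113,-2,0],
    [-0.6,-64,-130,-2,0],
    [-0.6,-64,-146,-2,0],
    [-0.6,-62,-160,-2,0],
    [-0.6,-62,-160,-2,0]
  ]
}}

```text
time: 5.53
tcp_pos: [0.6711, -0.0484, 0.4412]
tool_rot: [[0.001, -0.998, -0.07], [0.003, -0.07, 0.998], [-1.0, -0.002, 0.003]]
ft_force: [1.0, 11.0, 5.3]
finger_gap: 0.464
```

```bash
python3 -c "
from h import *
st()"
```

```text
t 5.53 gp [ 0.6713 -0.0478  0.2702] psi 1.641 F [ 1.  11.   5.3] gap 0.464
```

{"name": "servo_tool", "arguments": {
  "series": [
    [0.6,0,0,0,0],
    [0.6,0,0,0,0],
    [0.6,0,0,0,0],
    [1,-30,0,0,0],
    [1,-70,0,0,0],
    [1,-70,0,0,0],
    [1,-70,0,0,0]
  ]
}}

```text
time: 6.12
tcp_pos: [0.6688, -0.0504, 0.5134]
tool_rot: [[0.004, -0.998, -0.069], [-0.001, -0.069, 0.998], [-1.0, -0.004, -0.001]]
ft_force: [0.2, -0.0, 0.4]
finger_gap: 0.898
```

```bash
python3 -c "
from h import *
st();goto([.565,.10,.20],0.068)"
```

```text
t 6.12 gp [ 0.6695 -0.0505  0.3424] psi 1.64 F [ 0.2 -0.   0.4] gap 0.898
shift [141.9  93.8 157.3] roll 1.572 q6 then~ 0.11
```

{"name": "servo_tool", "arguments": {
  "series": [
    [1,0,20,40,0.12],
    [1,0,40,80,0.25],
    [1,0,60,120,0.37],
    [1,0,94,157,0.5],
    [1,0,94,157,0.62],
    [1,20,94,157,0.75],
    [1,40,94,157,0.87],
    [1,60,94,157,1.0],
    [1,80,94,157,1.12],
    [1,100,94,157,1.25],
    [1,120,94,157,1.37],
    [1,142,94,157,1.5]
  ]
}}

```text
time: 7.12
tcp_pos: [0.5641, 0.0998, 0.3675]
tool_rot: [[-0.001, -0.138, 0.99], [-0.0, 0.99, 0.138], [-1.0, 0.0, -0.001]]
ft_force: [0.8, -0.6, -0.3]
finger_gap: 1.0
```

```bash
python3 -c "
from h import *
st();snap('wrist','w1')
find(['heel','cradle'],'wrist',n=2);find(['heel','stop_face'],'wrist','search_frame',n=2)
snap('scene','s1');find(['keeper_grip'],'scene',n=1);goto([.568,.072,.052],0.068)"
```

```text
t 7.12 gp [0.5639 0.0998 0.1965] psi 0.139 F [ 0.8 -0.6 -0.3] gap 1.0
wrist heel 0.91 [0.564 0.074 0.021] (319, 253)
wrist heel 0.81 [0.402 0.102 0.   ] (135, 188)
wrist heel 0.69 [ 0.412 -0.011  0.027] (125, 322)
wrist heel 0.56 [0.566 0.084 0.067] (319, 257)
wrist stop_face 0.56 [0.57  0.109 0.024] (328, 212)
scene keeper_grip 0.94 [ 0.661 -0.049  0.27 ] (268, 161)
shift [147.3 -28.2  -1.1] roll 0.08 q6 then~ 0.06
```

View pics/w1.png

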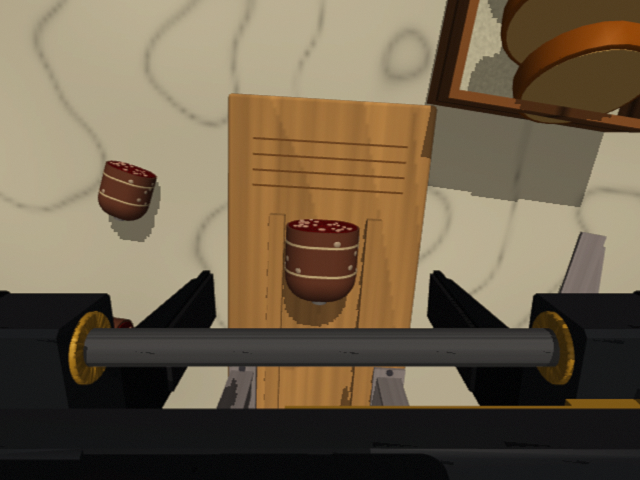

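The heel sits square in the channel at pixel (322,258) and the keeper is upright. I'll grasp the heel across its width, just above the rails.

{"name": "servo_tool", "arguments": {
  "series": [
    [1,30,-25,0,0.07],
    [1,65,-25,0,0.07],
    [1,100,-25,0,0.07],
    [1,130,-25,0,0.07],
    [1,142,-25,0,0.07],
    [1,142,-25,0,0.07],
    [-0.2,142,-25,0,0.07],
    [-0.2,142,-25,0,0.07],
    [-0.2,142,-25,0,0.07],
    [-0.2,142,-25,0,0.07],
    [-0.2,142,-25,0,0.07],
    [-0.2,142,-25,0,0.07]
  ],
  "newtons": 15
}}

```text
time: 8.47
tcp_pos: [0.5683, 0.0753, 0.2278]
tool_rot: [[0.001, -0.075, 0.997], [0.0, 0.997, 0.075], [-1.0, 0.0, 0.001]]
ft_force: [-0.2, 0.1, -0.4]
finger_gap: 0.634
```

{"name": "servo_tool", "arguments": {
  "series": [
    [-0.3,0,0,0,0],
    [-0.3,0,0,0,0],
    [-0.3,0,0,0,0]
  ]
}}

```text
time: 8.72
tcp_pos: [0.5683, 0.0753, 0.2276]
tool_rot: [[0.0, -0.075, 0.997], [0.0, 0.997, 0.075], [-1.0, 0.0, 0.0]]
ft_force: [-1.3, -0.9, 5.7]
finger_gap: 0.584
```

```bash
python3 -c "
from h import *
st();goto([.49,.375,.035],0.068)"
```

```text
t 8.72 gp [0.5684 0.0753 0.0566] psi 0.075 F [-1.3 -0.9  5.7] gap 0.584
shift [ 21.6 304.7 -55.6] roll 0.007 q6 then~ 0.59
```

{"name": "servo_tool", "arguments": {
  "series": [
    [-0.3,-10,0,0,0],
    [-0.3,-30,0,0,0],
    [-0.3,-60,0,0,0],
    [-0.3,-90,20,0,0],
    [-0.3,-90,50,-8,0],
    [-0.3,-90,85,-16,0],
    [-0.3,-90,120,-25,0],
    [-0.3,-90,155,-33,0],
    [-0.3,-90,190,-41,0],
    [-0.3,-90,225,-49,0],
    [-0.3,-90,260,-57,0],
    [-0.3,-90,285,-60,0]
  ]
}}

```text
time: 9.72
tcp_pos: [0.4856, 0.3574, 0.3177]
tool_rot: [[-0.0, -0.076, 0.997], [0.0, 0.997, 0.076], [-1.0, 0.0, -0.0]]
ft_force: [0.5, 0.4, -1.8]
finger_gap: 0.583
```

```bash
python3 -c "
from h import *
st();snap('wrist','w2');find(['tray'],'wrist',n=1);find(['heel'],'wrist',n=3);goto([.485,.374,.041],0.068)"
```

```text
t 9.72 gp [0.4855 0.3575 0.1467] psi 0.076 F [ 0.5  0.4 -1.8] gap 0.583
wrist tray 0.73 [0.484 0.374 0.001] (319, 210)
wrist heel 0.71 [0.486 0.353 0.115] (319, 293)
shift [1.054e+02 1.760e+01 1.000e-01] roll 0.01 q6 then~ 0.59
```

View pics/w2.png

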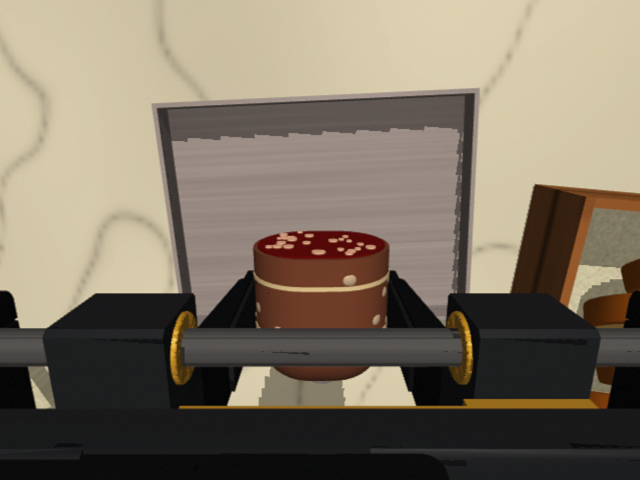

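The heel is held firmly at (320,300), with the tray below and ahead of it. I'll lower it gently near the tray's middle.

{"name": "servo_tool", "arguments": {
  "series": [
    [-0.3,30,17,0,0],
    [-0.3,60,17,0,0],
    [-0.3,85,17,0,0],
    [-0.3,96,17,0,0],
    [-0.3,102,17,0,0],
    [-0.3,105,17,0,0],
    [-0.3,108,17,0,0],
    [-0.3,108,17,0,0]
  ]
}}

```text
time: 10.53
tcp_pos: [0.4861, 0.3718, 0.2099]
tool_rot: [[0.001, -0.075, 0.997], [0.001, 0.997, 0.075], [-1.0, 0.001, 0.001]]
ft_force: [-0.9, 0.8, -1.8]
finger_gap: 0.586
```

```bash
python3 -c "
from h import *
st()"
```

```text
t 10.53 gp [0.4863 0.3719 0.0389] psi 0.075 F [-0.9  0.8 -1.8] gap 0.586
```

Not touching yet, so I'll creep down.

{"name": "servo_tool", "arguments": {
  "series": [
    [-0.3,2,0,0,0],
    [-0.3,3,0,0,0],
    [-0.3,3,0,0,0]
  ]
}}

```text
time: 10.78
tcp_pos: [0.4861, 0.372, 0.2084]
tool_rot: [[0.002, -0.075, 0.997], [0.001, 0.997, 0.075], [-1.0, 0.001, 0.002]]
ft_force: [-2.3, -3.4, 12.9]
finger_gap: 0.589
```

{"name": "servo_tool", "arguments": {
  "series": [
    [0,1,0,0,0],
    [0.4,1,0,0,0],
    [0.6,1,0,0,0],
    [0.6,1,0,0,0],
    [0.6,0,0,0,0],
    [1,-20,0,0,0],
    [1,-60,0,0,0],
    [1,-100,0,0,0],
    [1,-140,0,0,0],
    [1,-180,0,0,0],
    [1,-200,0,0,0],
    [1,-200,0,0,0]
  ]
}}

```text
time: 11.78
tcp_pos: [0.4858, 0.372, 0.4114]
tool_rot: [[0.007, -0.075, 0.997], [0.004, 0.997, 0.075], [-1.0, 0.004, 0.007]]
ft_force: [-0.3, -0.1, -1.4]
finger_gap: 0.997
```

```bash
python3 -c "
from h import *
st();snap('wrist','w3');find(['heel'],'wrist',n=2);goto([.43,.0,.30],0.068);goto([.43,-.376,.20],-1.62)"
```

```text
t 11.78 gp [0.487  0.3728 0.2404] psi 0.075 F [-0.3 -0.1 -1.4] gap 0.997
wrist heel 0.55 [0.483 0.366 0.001] (317, 214)
shift [ -64.7 -366.6  -83.2] roll 0.007 q6 then~ -0.07
shift [  35.  -741.5 -111.5] roll 1.695 q6 then~ 0.9
```

{"name": "servo_tool", "arguments": {
  "series": [
    [1,0,-40,-6,0.12],
    [1,0,-80,-12,0.25],
    [1,0,-120,-18,0.37],
    [1,0,-160,-24,0.5],
    [1,0,-200,-30,0.62],
    [1,0,-240,-36,0.75],
    [1,0,-280,-42,0.87],
    [1,0,-320,-48,1.0],
    [1,0,-360,-54,1.12],
    [1,0,-400,-60,1.25],
    [1,0,-440,-66,1.37],
    [1,0,-480,-72,1.5]
  ]
}}

```text
time: 12.88
tcp_pos: [0.4492, -0.114, 0.4047]
tool_rot: [[-0.002, 0.99, 0.144], [0.001, 0.144, -0.99], [-1.0, -0.002, -0.001]]
ft_force: [0.7, 0.9, -0.4]
finger_gap: 1.001
```

```bash
python3 -c "
from h import *
st();goto([.44,-.376,.22],-1.62)"
```

```text
t 12.88 gp [ 0.4488 -0.1138  0.2337] psi -1.426 F [ 0.7  0.9 -0.4] gap 1.001
shift [ 13.4 -46.9 258. ] roll 0.194 q6 then~ 0.91
```

{"name": "servo_tool", "arguments": {
  "series": [
    [1,0,-7,40,0.12],
    [1,0,-15,80,0.19],
    [1,0,-22,120,0.19],
    [1,0,-30,160,0.19],
    [1,0,-38,200,0.19],
    [1,0,-45,240,0.19],
    [1,0,-47,258,0.19],
    [1,0,-47,258,0.19],
    [1,0,-47,258,0.19]
  ]
}}

```text
time: 13.63
tcp_pos: [0.4419, -0.3749, 0.404]
tool_rot: [[-0.002, 0.999, -0.041], [0.003, -0.041, -0.999], [-1.0, -0.003, -0.003]]
ft_force: [-0.7, -0.5, -0.1]
finger_gap: 0.998
```

```bash
python3 -c "
from h import *
st();snap('wrist','w4');find(['salami','salami_cut','salami_tied','board'],'wrist',n=2)"
```

```text
t 13.63 gp [ 0.4415 -0.3744  0.233 ] psi -1.612 F [-0.7 -0.5 -0.1] gap 0.998
wrist salami 0.77 [ 0.464 -0.372  0.017] (320, 188)
wrist salami_cut 0.6 [ 0.561 -0.376  0.049] (321, 66)
wrist salami_tied 0.64 [ 0.361 -0.368  0.046] (321, 307)
```

View pics/w4.png

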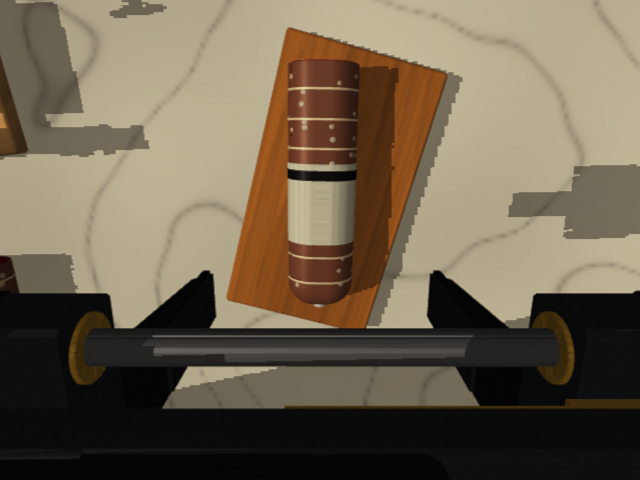

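The salami is aligned with the tool, cut face up in the picture at (321,62) and tied tip at (320,303). I'll grasp it a little towards the cut face from the middle, high enough that the tips clear the rails later.

{"name": "servo_tool", "arguments": {
  "series": [
    [1,40,34,0,0],
    [1,80,34,0,0],
    [1,120,34,0,0],
    [1,150,34,0,0],
    [1,175,34,0,0],
    [1,184,34,0,0],
    [1,184,34,0,0],
    [-0.3,184,34,0,0],
    [-0.3,184,34,0,0],
    [-0.3,184,34,0,0],
    [-0.3,184,34,0,0],
    [-0.3,184,34,0,0]
  ],
  "newtons": 40
}}

```text
time: 14.88
tcp_pos: [0.4763, -0.3756, 0.2232]
tool_rot: [[0.001, 0.999, -0.039], [-0.001, -0.039, -0.999], [-1.0, 0.001, 0.001]]
ft_force: [-1.0, 0.5, -0.1]
finger_gap: 0.704
```

{"name": "servo_tool", "arguments": {
  "series": [
    [-0.3,0,0,0,0],
    [-0.3,0,0,0,0],
    [-0.3,0,0,0,0],
    [-0.3,0,0,0,0],
    [-0.3,0,0,0,0]
  ]
}}

```text
time: 15.3
tcp_pos: [0.4763, -0.3756, 0.2225]
tool_rot: [[0.0, 0.999, -0.04], [-0.0, -0.04, -0.999], [-1.0, 0.0, 0.0]]
ft_force: [-2.2, -0.2, 6.5]
finger_gap: 0.582
```

```bash
python3 -c "
from h import *
st()"
```

```text
t 15.3 gp [ 0.4763 -0.3756  0.0515] psi -1.61 F [-2.2 -0.2  6.5] gap 0.582
```

{"name": "servo_tool", "arguments": {
  "series": [
    [-0.3,-5,0,0,0],
    [-0.3,-15,0,0,0],
    [-0.3,-30,0,0,0],
    [-0.3,-55,0,0,0],
    [-0.3,-80,0,0,0],
    [-0.3,-110,0,0,0],
    [-0.3,-140,0,0,0],
    [-0.3,-160,0,0,0],
    [-0.3,-170,0,0,0],
    [-0.3,-170,0,0,0]
  ]
}}

```text
time: 16.13
tcp_pos: [0.4761, -0.3755, 0.3944]
tool_rot: [[0.003, 0.999, -0.039], [-0.002, -0.039, -0.999], [-1.0, 0.003, 0.002]]
ft_force: [0.8, -0.5, -4.4]
finger_gap: 0.582
```

```bash
python3 -c "
from h import *
st();snap('scene','s2');find(['salami_cut','salami_tied','salami','keeper_grip'],'scene',n=1)
goto([.43,.08,.22],.07)"
```

```text
t 16.13 gp [ 0.4766 -0.3759  0.2234] psi -1.61 F [ 0.8 -0.5 -4.4] gap 0.582
scene salami_cut 0.6 [ 0.563 -0.382  0.221] (229, 123)
scene salami_tied 0.68 [ 0.364 -0.373  0.211] (294, 109)
scene salami 0.92 [ 0.46  -0.366  0.194] (267, 125)
scene keeper_grip 0.6 [ 0.661 -0.044  0.273] (269, 161)
shift [   0.5  -64.  -453.4] roll -1.68 q6 then~ 0.11
```

View pics/s2.png

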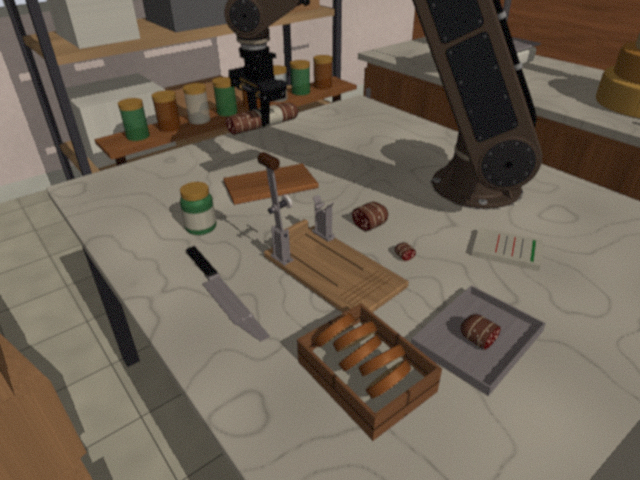

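{"name": "servo_tool", "arguments": {
  "series": [
    [-0.3,0,-10,-35,-0.12],
    [-0.3,0,-20,-70,-0.24],
    [-0.3,0,-30,-105,-0.36],
    [-0.3,0,-40,-140,-0.48],
    [-0.3,0,-50,-175,-0.6],
    [-0.3,0,-55,-210,-0.72],
    [-0.3,0,-60,-245,-0.84],
    [-0.3,0,-64,-280,-0.96],
    [-0.3,0,-64,-315,-1.08],
    [-0.3,0,-64,-350,-1.2],
    [-0.3,0,-64,-385,-1.32],
    [-0.3,0,-64,-420,-1.44]
  ]
}}

```text
time: 17.38
tcp_pos: [0.4284, 0.0483, 0.3915]
tool_rot: [[-0.001, 0.164, 0.987], [0.0, 0.987, -0.164], [-1.0, -0.0, -0.001]]
ft_force: [0.7, -0.4, -4.2]
finger_gap: 0.582
```

```bash
python3 -c "
from h import *
st();goto([.567,.10,.20],.068)"
```

```text
t 17.38 gp [0.4282 0.0483 0.2205] psi -0.164 F [ 0.7 -0.4 -4.2] gap 0.582
shift [ 20.4  73.7 128.3] roll -0.232 q6 then~ 0.11
```

{"name": "servo_tool", "arguments": {
  "series": [
    [-0.3,0,37,20,-0.1],
    [-0.3,0,74,50,-0.2],
    [-0.3,0,74,90,-0.23],
    [-0.3,0,74,128,-0.23],
    [-0.3,20,74,130,-0.23],
    [-0.3,55,74,130,-0.23],
    [-0.3,90,74,130,-0.23],
    [-0.3,110,74,130,-0.23],
    [-0.3,110,74,130,-0.23]
  ]
}}

```text
time: 18.13
tcp_pos: [0.5685, 0.0974, 0.277]
tool_rot: [[-0.009, -0.06, 0.998], [-0.0, 0.998, 0.06], [-1.0, 0.0, -0.009]]
ft_force: [-0.5, 0.9, -3.7]
finger_gap: 0.583
```

```bash
python3 -c "
from h import *
st();im=snap('wrist','w5');find(['cradle','keeper_hinge','stop_face','salami_cut'],'wrist',n=1);
snap('top','t5');find(['salami_cut','salami','salami_tied','cradle','keeper_hinge','stop_face'],'top',n=1)"
```

```text
t 18.13 gp [0.567  0.0974 0.106 ] psi 0.06 F [-0.5  0.9 -3.7] gap 0.583
wrist salami_cut 0.89 [0.568 0.182 0.102] (329, 96)
top salami_tied 0.56 [ 0.573 -0.02   0.096] (329, 249)
top cradle 0.75 [0.569 0.043 0.003] (299, 256)
top keeper_hinge 0.68 [ 0.647 -0.047  0.092] (342, 215)
top stop_face 0.9 [ 0.584 -0.083  0.043] (357, 248)
```

View pics/w5.png

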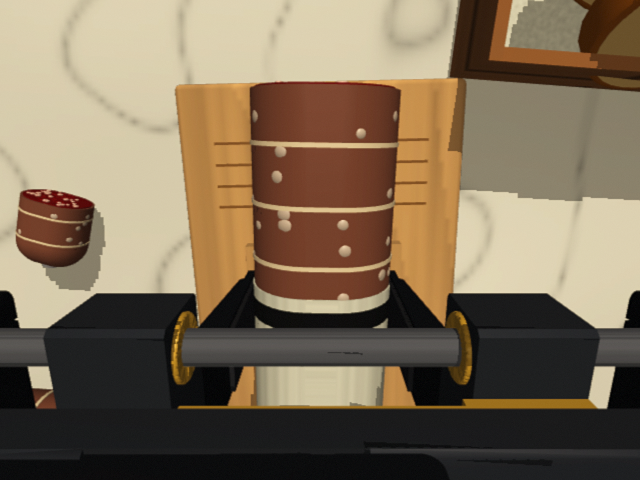

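Salami and board are both centred near column 321-325. The salami is yawed about 1.5° clockwise relative to the cradle, so I'll correct that while lowering.

{"name": "servo_tool", "arguments": {
  "series": [
    [-0.3,15,0,3,-0.025],
    [-0.3,30,0,3,-0.025],
    [-0.3,40,0,3,-0.025],
    [-0.3,45,0,3,-0.025],
    [-0.3,47,0,3,-0.025],
    [-0.3,47,0,3,-0.025],
    [-0.3,47,0,3,-0.025]
  ]
}}

```text
time: 19.32
tcp_pos: [0.5725, 0.0978, 0.2356]
tool_rot: [[0.001, -0.085, 0.996], [0.0, 0.996, 0.085], [-1.0, 0.0, 0.001]]
ft_force: [-0.3, 0.2, -4.2]
finger_gap: 0.58
```

```bash
python3 -c "
from h import *
st();goto([.575,.030,.0565],.085)"
```

```text
t 19.32 gp [0.5726 0.0978 0.0646] psi 0.085 F [-0.3  0.2 -4.2] gap 0.58
shift [  8.1 -67.7  -3.3] roll 0.0 q6 then~ -0.03
```

{"name": "servo_tool", "arguments": {
  "series": [
    [-0.3,3,-8,-2,0],
    [-0.3,6,-18,-2,0],
    [-0.3,6,-28,-2,0],
    [-0.3,6,-38,-2,0],
    [-0.3,6,-46,-2,0],
    [-0.3,6,-52,-2,0],
    [-0.3,6,-56,-2,0],
    [-0.3,6,-56,-2,0]
  ]
}}

```text
time: 19.98
tcp_pos: [0.5753, 0.0408, 0.2292]
tool_rot: [[0.0, -0.084, 0.996], [0.0, 0.996, 0.084], [-1.0, 0.0, 0.0]]
ft_force: [-0.2, 0.3, -5.0]
finger_gap: 0.578
```

```bash
python3 -c "
from h import *
st()"
```

```text
t 19.98 gp [0.5753 0.0408 0.0582] psi 0.084 F [-0.2  0.3 -5. ] gap 0.578
```

Creep towards the stop, watching Fy.

{"name": "servo_tool", "arguments": {
  "series": [
    [-0.3,0,-3,0,0],
    [-0.3,0,-6,0,0],
    [-0.3,0,-8,0,0],
    [-0.3,0,-8,0,0]
  ]
}}

```text
time: 20.32
tcp_pos: [0.5758, 0.0336, 0.2291]
tool_rot: [[0.0, -0.085, 0.996], [0.0, 0.996, 0.085], [-1.0, 0.0, 0.0]]
ft_force: [-0.2, -0.1, -3.9]
finger_gap: 0.583
```

{"name": "servo_tool", "arguments": {
  "series": [
    [-0.3,0,-2,0,0],
    [-0.3,0,-4,0,0],
    [-0.3,0,-4,0,0]
  ]
}}

```text
time: 20.57
tcp_pos: [0.5762, 0.0296, 0.2292]
tool_rot: [[0.0, -0.085, 0.996], [0.0, 0.996, 0.085], [-1.0, 0.0, 0.0]]
ft_force: [0.3, -0.1, -4.0]
finger_gap: 0.581
```

{"name": "servo_tool", "arguments": {
  "series": [
    [-0.3,0,-2,0,0],
    [-0.3,0,-4,0,0],
    [-0.3,0,-4,0,0]
  ]
}}

```text
time: 20.82
tcp_pos: [0.5762, 0.0281, 0.2291]
tool_rot: [[-0.001, -0.085, 0.996], [0.004, 0.996, 0.085], [-1.0, 0.004, -0.0]]
ft_force: [0.4, 25.2, -3.5]
finger_gap: 0.583
```

Stop contact. I'll ease the push and lower to the floor.

{"name": "servo_tool", "arguments": {
  "series": [
    [-0.3,0,2,0,0],
    [-0.3,2,2,0,0],
    [-0.3,3,2,0,0],
    [-0.3,3,2,0,0]
  ]
}}

```text
time: 21.15
tcp_pos: [0.5762, 0.0289, 0.2268]
tool_rot: [[0.0, -0.085, 0.996], [0.001, 0.996, 0.085], [-1.0, 0.001, 0.0]]
ft_force: [-2.1, 10.5, 4.2]
finger_gap: 0.581
```

```bash
python3 -c "
from h import *
st()"
```

```text
t 21.15 gp [0.5762 0.0291 0.0558] psi 0.085 F [-2.1 10.5  4.2] gap 0.581
```

{"name": "servo_tool", "arguments": {
  "series": [
    [0,0,0,0,0],
    [0.5,0,0,0,0],
    [0.6,0,0,0,0],
    [0.6,0,0,0,0],
    [0.6,0,0,0,0],
    [0.8,-15,0,0,0],
    [1,-50,2,0,0],
    [1,-85,10,0,0],
    [1,-125,20,0,0],
    [1,-165,30,0,0],
    [1,-205,40,0,0],
    [1,-240,50,0,0]
  ]
}}

```text
time: 22.15
tcp_pos: [0.5716, 0.0779, 0.4691]
tool_rot: [[0.002, -0.085, 0.996], [0.0, 0.996, 0.085], [-1.0, -0.0, 0.002]]
ft_force: [0.7, -0.1, -0.5]
finger_gap: 0.999
```

```bash
python3 -c "
from h import *
st();im=snap('wrist','w6');find(['salami_cut','salami_tied','stop_face','keeper_grip','salami'],'wrist',n=1);
snap('top','t6');find(['salami_cut','salami','salami_tied','keeper_grip','stop_face'],'top',n=1)
goto([.67,-.049,.36],1.64)"
```

```text
t 22.15 gp [0.5719 0.0779 0.2981] psi 0.085 F [ 0.7 -0.1 -0.5] gap 0.999
wrist salami_cut 0.86 [0.571 0.117 0.051] (319, 167)
wrist salami 0.95 [0.579 0.018 0.018] (323, 255)
top salami_cut 0.16 [ 0.66  -0.049  0.27 ] (348, 188)
top salami 0.76 [0.579 0.015 0.021] (311, 251)
top salami_tied 0.57 [ 0.585 -0.088  0.043] (360, 248)
top keeper_grip 0.74 [ 0.661 -0.049  0.273] (349, 187)
top stop_face 0.66 [ 0.585 -0.085  0.044] (358, 248)
shift [ -65.7 -134.2   86.6] roll -1.555 q6 then~ -1.71
```

View pics/t6.png

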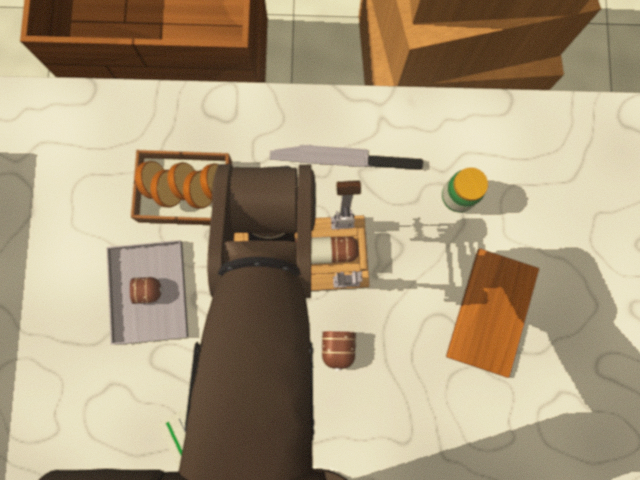

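The picture shows the salami in the channel with its tied end at the stop (360,248), the heel in the tray (145,290), and the grip upright at (349,187). Next, back above the grip.

{"name": "servo_tool", "arguments": {
  "series": [
    [1,-35,0,0,-0.12],
    [1,-66,0,0,-0.24],
    [1,-66,-15,10,-0.36],
    [1,-66,-30,20,-0.48],
    [1,-66,-45,30,-0.6],
    [1,-66,-60,40,-0.72],
    [1,-66,-75,50,-0.84],
    [1,-66,-90,60,-0.96],
    [1,-66,-105,70,-1.08],
    [1,-66,-120,75,-1.2],
    [1,-66,-134,80,-1.32],
    [1,-66,-134,80,-1.44]
  ]
}}

```text
time: 23.75
tcp_pos: [0.6642, -0.0514, 0.5311]
tool_rot: [[-0.001, -0.999, 0.042], [-0.0, 0.042, 0.999], [-1.0, 0.001, -0.0]]
ft_force: [-0.7, -0.4, 0.5]
finger_gap: 1.001
```

{"name": "servo_tool", "arguments": {
  "series": [
    [1,0,0,0,-0.12],
    [1,0,0,0,-0.12]
  ]
}}

```text
time: 23.92
tcp_pos: [0.6634, -0.0496, 0.5315]
tool_rot: [[-0.001, -0.997, -0.079], [0.0, -0.079, 0.997], [-1.0, 0.001, 0.0]]
ft_force: [0.2, 0.4, 1.1]
finger_gap: 1.001
```

```bash
python3 -c "
from h import *
st();im=snap('wrist','w7');find(['keeper_grip','clip','keeper_hinge'],'wrist',n=1)
goto([.665,-.049,.271],1.65)"
```

```text
t 23.92 gp [ 0.6632 -0.0495  0.3605] psi 1.65 F [0.2 0.4 1.1] gap 1.001
wrist keeper_grip 0.63 [ 0.661 -0.048  0.271] (321, 247)
wrist clip 0.74 [ 0.516 -0.058  0.095] (321, 46)
wrist keeper_hinge 0.59 [ 0.646 -0.054  0.095] (316, 184)
shift [90.1 -1.8 -0.2] roll -0.008 q6 then~ -1.72
```

View pics/w7.png

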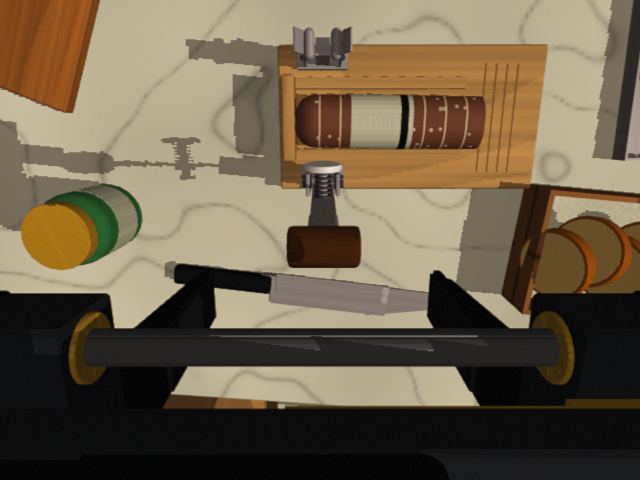

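The wrist view shows the salami flush against the stop at (296,122), the barrel at (324,247) and the clip at (322,46). I'll grip the barrel.

{"name": "servo_tool", "arguments": {
  "series": [
    [1,35,0,2,0],
    [1,70,0,2,0],
    [1,90,0,2,0],
    [0.3,90,0,2,0],
    [-0.6,90,0,2,0],
    [-0.6,90,0,2,0],
    [-0.6,90,0,2,0],
    [-0.6,90,0,2,0],
    [-0.6,90,0,2,0],
    [-0.6,90,0,2,0],
    [-0.6,90,0,2,0],
    [-0.6,90,0,2,0]
  ],
  "newtons": 15
}}

```text
time: 25.12
tcp_pos: [0.663, -0.0478, 0.4425]
tool_rot: [[0.001, -0.997, -0.074], [-0.002, -0.074, 0.997], [-1.0, -0.001, -0.002]]
ft_force: [0.2, -3.7, 2.4]
finger_gap: 0.463
```

{"name": "servo_tool", "arguments": {
  "series": [
    [-0.6,0,0,0,0],
    [-0.6,0,0,0,0]
  ]
}}

```text
time: 25.28
tcp_pos: [0.663, -0.0478, 0.4425]
tool_rot: [[0.001, -0.997, -0.074], [-0.001, -0.074, 0.997], [-1.0, -0.001, -0.001]]
ft_force: [-0.2, -5.0, 1.7]
finger_gap: 0.464
```

```bash
python3 - <<'E'
from h import *
st()
th0=1.66
for th in np.linspace(th0,0.1,20)[1:]:
    dx=.177*(np.cos(th0)-np.cos(th))*1000; dz=.177*(np.sin(th)-np.sin(th0))*1000
    print(round(th,2),'tx',round(-dz),'ty',round(-dx))
E
```

```text
t 25.28 gp [ 0.6632 -0.0481  0.2715] psi 1.645 F [-0.2 -5.   1.7] gap 0.464
1.58 tx -1 ty 15
1.5 tx 0 ty 29
1.41 tx 1 ty 43
1.33 tx 4 ty 58
1.25 tx 8 ty 72
1.17 tx 14 ty 85
1.09 tx 20 ty 98
1.0 tx 27 ty 111
0.92 tx 35 ty 123
0.84 tx 45 ty 134
0.76 tx 55 ty 144
0.67 tx 66 ty 154
0.59 tx 77 ty 163
0.51 tx 90 ty 170
0.43 tx 103 ty 177
0.35 tx 116 ty 182
0.26 tx 130 ty 187
0.18 tx 144 ty 190
0.1 tx 159 ty 192
```

{"name": "servo_tool", "arguments": {
  "series": [
    [-0.6,-1,15,0,0],
    [-0.6,0,29,0,0],
    [-0.6,1,43,0,0],
    [-0.6,4,58,0,0],
    [-0.6,8,72,0,0],
    [-0.6,14,85,0,0],
    [-0.6,20,98,0,0],
    [-0.6,27,111,0,0],
    [-0.6,35,123,0,0],
    [-0.6,45,134,0,0],
    [-0.6,55,144,0,0],
    [-0.6,66,154,0,0]
  ]
}}

```text
time: 26.28
tcp_pos: [0.5091, -0.0597, 0.3768]
tool_rot: [[0.003, -0.997, -0.075], [-0.003, -0.075, 0.997], [-1.0, -0.002, -0.003]]
ft_force: [1.3, -13.8, 2.2]
finger_gap: 0.465
```

```bash
python3 -c "
from h import *
st()"
```

```text
t 26.28 gp [ 0.5095 -0.0603  0.2058] psi 1.645 F [  1.3 -13.8   2.2] gap 0.465
```

{"name": "servo_tool", "arguments": {
  "series": [
    [-0.6,11,9,-2,0],
    [-0.6,24,16,-2,0],
    [-0.6,37,23,-2,0],
    [-0.6,50,28,-2,0],
    [-0.6,64,33,-2,0],
    [-0.6,78,36,-2,0],
    [-0.6,90,38,-2,0],
    [-0.6,90,38,-2,0]
  ]
}}

```text
time: 26.95
tcp_pos: [0.4712, -0.0636, 0.2847]
tool_rot: [[-0.003, -0.997, -0.074], [0.0, -0.074, 0.997], [-1.0, 0.003, 0.0]]
ft_force: [-3.0, -4.7, -2.3]
finger_gap: 0.462
```

```bash
python3 -c "
from h import *
st()"
```

```text
t 26.95 gp [ 0.4708 -0.0636  0.1137] psi 1.645 F [-3.  -4.7 -2.3] gap 0.462
```

{"name": "servo_tool", "arguments": {
  "series": [
    [-0.6,0,0,0,0],
    [-0.6,4,1,0,0],
    [-0.6,9,1,0,0],
    [-0.6,14,1,0,0],
    [-0.6,19,1,0,0],
    [-0.6,22,1,0,0],
    [-0.6,22,1,0,0],
    [-0.6,22,1,0,0]
  ],
  "newtons": 45
}}

```text
time: 27.62
tcp_pos: [0.4702, -0.0636, 0.2642]
tool_rot: [[-0.002, -0.997, -0.075], [-0.0, -0.075, 0.997], [-1.0, 0.002, 0.0]]
ft_force: [-6.3, -6.4, -2.3]
finger_gap: 0.463
```

```bash
python3 -c "
from h import *
st();snap('scene','s8');find(['keeper_grip','clip'],'scene',n=1)"
```

```text
t 27.62 gp [ 0.4699 -0.0636  0.0932] psi 1.646 F [-6.3 -6.4 -2.3] gap 0.463
scene keeper_grip 0.76 [ 0.467 -0.065  0.101] (337, 200)
scene clip 0.58 [ 0.518 -0.059  0.097] (322, 209)
```

{"name": "servo_tool", "arguments": {
  "series": [
    [-0.6,2,0,0,0],
    [-0.6,4,0,0,0],
    [-0.6,4,0,0,0]
  ]
}}

```text
time: 28.02
tcp_pos: [0.4702, -0.0636, 0.2604]
tool_rot: [[-0.002, -0.997, -0.075], [-0.0, -0.075, 0.997], [-1.0, 0.002, 0.0]]
ft_force: [-6.4, -6.1, 0.9]
finger_gap: 0.459
```

```bash
python3 -c "
from h import *
st();im=snap('scene','s9');cv2.imwrite('pics/s9c.png',cv2.resize(im[160:300,230:410],None,fx=4,fy=4,interpolation=cv2.INTER_CUBIC));find(['keeper_grip'],'scene',n=1)"
```

```text
t 28.02 gp [ 0.4699 -0.0636  0.0894] psi 1.646 F [-6.4 -6.1  0.9] gap 0.459
scene keeper_grip 0.64 [ 0.468 -0.065  0.099] (337, 200)
```

View pics/s9c.png

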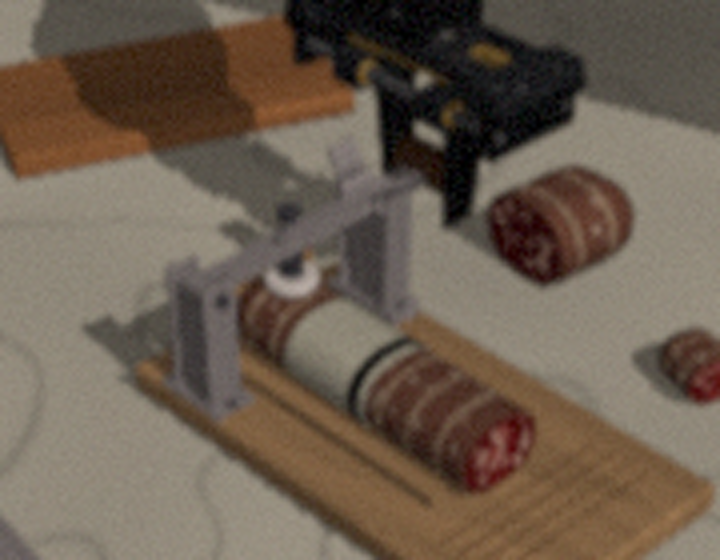

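The crop shows the strap over the salami with the pad on it, but the network puts the grip 5-7 mm high (0.099-0.101) and the force is ambiguous, so it may not be fully snapped. I'll let go and press the barrel from above with closed fingers, where the contact height and force will show its true position.

{"name": "servo_tool", "arguments": {
  "series": [
    [0.2,-4,0,0,0],
    [0.4,-4,0,0,0],
    [0.4,-4,0,0,0],
    [0.4,-4,0,0,0],
    [0.4,-30,0,0,0],
    [0.4,-65,0,0,0],
    [-1,-65,0,0,0],
    [-1,-65,0,0,0],
    [-1,-65,0,0,0],
    [-1,-65,0,0,0],
    [-1,-65,0,0,0],
    [-1,-65,0,0,0]
  ],
  "newtons": 20
}}

```text
time: 29.12
tcp_pos: [0.4707, -0.0634, 0.3244]
tool_rot: [[-0.001, -0.997, -0.074], [0.001, -0.074, 0.997], [-1.0, 0.001, 0.001]]
ft_force: [0.3, 0.1, 0.0]
finger_gap: 0.338
```

```bash
python3 -c "
from h import *
st();snap('wrist','w10');find(['keeper_grip','clip','keeper_hinge'],'wrist',n=1)"
```

```text
t 29.12 gp [ 0.4704 -0.0633  0.1534] psi 1.645 F [0.3 0.1 0. ] gap 0.338
wrist keeper_grip 0.85 [ 0.471 -0.067  0.098] (312, 268)
wrist clip 0.61 [ 0.52  -0.061  0.09 ] (317, 343)
```

{"name": "servo_tool", "arguments": {
  "series": [
    [-1,0,0,0,0],
    [-1,0,0,0,0],
    [-1,0,0,0,0],
    [-1,0,0,0,0],
    [-1,5,0,0,0],
    [-1,10,0,0,0],
    [-1,14,0,0,0],
    [-1,17,0,0,0],
    [-1,17,0,0,0]
  ]
}}

```text
time: 30.07
tcp_pos: [0.4706, -0.0634, 0.3073]
tool_rot: [[-0.001, -0.997, -0.074], [0.0, -0.074, 0.997], [-1.0, 0.001, 0.001]]
ft_force: [-0.1, 0.2, -0.4]
finger_gap: 0.008
```

```bash
python3 -c "
from h import *
st()"
```

```text
t 30.07 gp [ 0.4704 -0.0633  0.1363] psi 1.645 F [-0.1  0.2 -0.4] gap 0.008
```

Tips are at 0.117 with no contact. Stepping down.

{"name": "servo_tool", "arguments": {
  "series": [
    [-1,2,0,0,0],
    [-1,4,0,0,0],
    [-1,4,0,0,0]
  ]
}}

```text
time: 30.32
tcp_pos: [0.4707, -0.0634, 0.3039]
tool_rot: [[-0.0, -0.997, -0.074], [0.0, -0.074, 0.997], [-1.0, 0.0, 0.0]]
ft_force: [0.2, -0.4, 1.2]
finger_gap: 0.004
```

{"name": "servo_tool", "arguments": {
  "series": [
    [-1,2,0,0,0],
    [-1,3,0,0,0],
    [-1,3,0,0,0]
  ]
}}

```text
time: 30.57
tcp_pos: [0.4707, -0.0634, 0.301]
tool_rot: [[-0.0, -0.997, -0.074], [0.0, -0.074, 0.997], [-1.0, 0.0, 0.0]]
ft_force: [0.8, 0.4, -0.9]
finger_gap: 0.003
```

{"name": "servo_tool", "arguments": {
  "series": [
    [-1,2,0,0,0],
    [-1,3,0,0,0],
    [-1,3,0,0,0]
  ]
}}

```text
time: 30.82
tcp_pos: [0.4707, -0.0634, 0.298]
tool_rot: [[-0.0, -0.997, -0.074], [0.0, -0.074, 0.997], [-1.0, 0.0, 0.0]]
ft_force: [0.0, -1.1, -0.1]
finger_gap: 0.009
```

{"name": "servo_tool", "arguments": {
  "series": [
    [-1,1,0,0,0],
    [-1,2,0,0,0],
    [-1,2,0,0,0]
  ]
}}

```text
time: 31.07
tcp_pos: [0.4706, -0.0634, 0.2969]
tool_rot: [[0.001, -0.997, -0.074], [-0.0, -0.074, 0.997], [-1.0, -0.001, -0.0]]
ft_force: [-3.4, 1.1, 14.2]
finger_gap: 0.003
```

There's a hard stop with the tips at 0.107 m, which is the shut height (94 + 13 mm), so it has snapped in. I'll back off and take a final look.

{"name": "servo_tool", "arguments": {
  "series": [
    [-1,-10,0,0,0],
    [-1,-45,0,0,0],
    [-1,-85,0,0,0],
    [-1,-125,30,0,0],
    [-1,-165,50,-20,0],
    [-1,-200,60,-50,0],
    [-1,-200,60,-90,0],
    [-1,-200,60,-130,0],
    [-1,-200,60,-170,0],
    [-1,-200,60,-210,0],
    [-1,-200,60,-210,0],
    [-1,-200,60,-210,0]
  ]
}}

```text
time: 32.07
tcp_pos: [0.4263, -0.2795, 0.4954]
tool_rot: [[-0.001, -0.997, -0.071], [0.001, -0.071, 0.997], [-1.0, 0.001, 0.001]]
ft_force: [-0.3, 0.1, -0.2]
finger_gap: 0.005
```

```bash
python3 -c "
from h import *
st();im=snap('scene','s11');cv2.imwrite('pics/s11.png',im);find(['keeper_grip','salami_cut','heel'],'scene',n=2);snap('top','t11');find(['salami','salami_cut','salami_tied','stop_face','keeper_grip','heel','knife','jar','bread'],'top',n=1)"
```

```text
t 32.07 gp [ 0.4262 -0.2794  0.3244] psi 1.642 F [-0.3  0.1 -0.2] gap 0.005
scene keeper_grip 0.61 [ 0.469 -0.065  0.092] (336, 203)
scene keeper_grip 0.58 [0.571 0.117 0.052] (355, 271)
scene salami_cut 0.77 [0.574 0.117 0.051] (354, 271)
scene heel 0.73 [0.402 0.103 0.003] (404, 255)
scene heel 0.72 [0.485 0.367 0.006] (476, 335)
top salami 0.92 [0.576 0.016 0.024] (311, 252)
top salami_cut 0.96 [0.569 0.114 0.042] (265, 253)
top salami_tied 0.82 [ 0.584 -0.087  0.041] (359, 249)
top stop_face 0.94 [ 0.579 -0.086  0.042] (358, 251)
top keeper_grip 0.87 [ 0.47  -0.065  0.095] (350, 300)
top heel 0.88 [ 0.372 -0.051 -0.002] (340, 348)
top knife 0.67 [ 0.794 -0.061  0.002] (347, 159)
top jar 0.96 [ 0.717 -0.31  -0.001] (457, 195)
top bread 0.75 [ 0.715  0.301 -0.001] (185, 190)
```

View pics/s11.png

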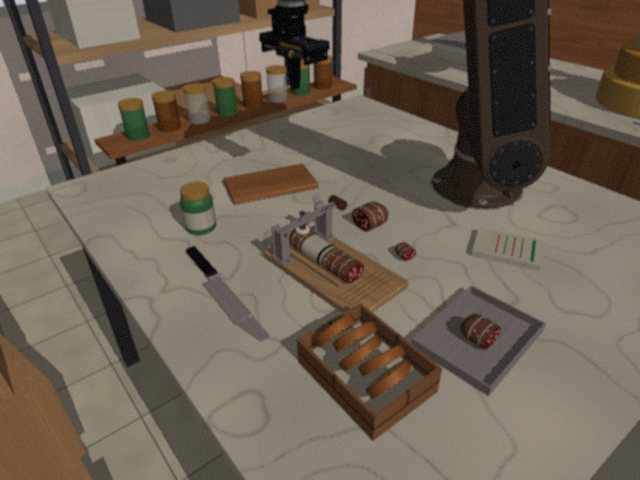

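Everything is in place: keeper shut with the grip at z≈0.094, tied end at the stop, heel in the tray, bystanders unmoved, and the robot clear.

```bash
python3 -c "
from h import *
print(robot.job_done())"
```

```text
the job is handed in; nothing more can be done
None
```

The cradle is reloaded and the job is handed in, with the robot clear, at about 32–33 s of the 72 s allowed. I swung the keeper up and moved the middle-sized heel from the channel to the steel tray. Then I laid the salami in the channel with its cut face towards the slicing end, pushed it back to the end stop, and swung the keeper down into its clip.

**Last checks:**
- **Salami:** The tied end is within measuring error of the stop, about 1 mm along the channel. I felt contact with the stop when I pushed it back.
- **Keeper:** The grip reads 0.092–0.095 m high against 0.094 m when shut.
- **Heel and bystanders:** The heel is in the tray. The jar and bread basket read within 2 mm of their first positions. The knife reads 8 mm off in y on a low-confidence detection, and I never went near it.

**Checks that disagreed:** Right after closing, the grip read 5–7 mm high and the wrist force was unclear. I let go and pressed the barrel from above with closed fingers. It stopped hard at 0.107 m, the shut height. That press may have seated it, or it was already snapped in.

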